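# Weigh the fallen sample bottle and fill the last cells of the crate

### The job

Take the fallen sample bottle out of the green tray, stand it upright on the pan of the scale and let go of it for a second so that it can be weighed. Then put that bottle and the other loose bottle on the bench (the same tall square kind, not the short jars) upright into the two free cells of the wooden crate, one in each, right down on the floor. Set the bottles down rather than dropping them, and leave everything else where it is.

Things in the scene. Friction and masses are not known exactly. Their poses are not given: they have to be found in the camera images.
- bottle_a: The fallen bottle: white plastic, square body 44 x 44 x 62 mm high, octagonal red cap (30 mm over its flats, two square to x) from 66 to 92 mm above the base; about 0.14 kg. Origin: centre of the base; z runs from base to cap, x and y are square to the sides. It lies on a flat side in the green tray, z level, cap within about 45 degrees of facing the robot.
- bottle_b: The second loose bottle, standing on the bench, turned at random: white plastic, square body 44 x 44 x 62 mm high, octagonal red cap (30 mm over its flats, two square to x) from 66 to 92 mm above the base; about 0.14 kg. Origin: centre of the base; z runs from base to cap, x and y are square to the sides.
- scale_pan (a point): Centre of the top face of the scale's pan: a plain steel plate 112 mm (x) x 130 mm (y), about 36 mm above the bench, on a low grey bench scale 150 x 150 mm. The pan does not move. z is up.
- crate: The fixed open wooden crate, six cells: 3 along its x by 2 along its y. Outside 188 (x) x 127 (y) x 50 mm high; walls and dividers 5 mm thick, dividers 43 mm high, floor 5 mm thick. Each cell is 56 mm square; cell centres lie 61 mm apart. Origin: centre of its underside; the walls follow its x and y axes. It is turned somewhat on the bench.
- cell_1: One free cell of the crate: the point in the middle of that cell's floor (5 mm above the bench), marked by a thin cork disc of 38 mm. The cell's sides follow the crate's x and y axes.
- cell_2: The other free cell of the crate: likewise the middle of its floor, marked by a thin cork disc.
- tray: The fixed low green tray in which the fallen bottle lies: outside 200 mm (x) x 280 mm (y), walls 26 mm high and 4 mm thick, floor 4 mm thick. Origin: centre of its underside.
- tray_jar: Bystander: a short round white jar with a red lid, 46 mm diameter, 48 mm high, standing at one end of the tray. Origin: centre of its base.
- tray_carton: Bystander: a small brown carton 60 x 36 x 40 mm high, at the other end of the tray. Origin: centre of its base.
- bench_jar: Bystander: another short round white jar with a red lid, 46 mm diameter, 48 mm high, standing on the bench. Origin: centre of its base.
- beaker: Bystander: an empty clear plastic beaker, 54 mm across the rim, 75 mm high, standing on the bench. Origin: centre of its base.
- stored_1: Bystander: a bottle already stored, upright in its own cell of the crate, of the same kind and size as the two loose ones (92 mm high, 44 mm square, red cap 30 mm wide). Origin: centre of its base.
- stored_2: Bystander: a bottle already stored, upright in its own cell of the crate, of the same kind and size as the two loose ones (92 mm high, 44 mm square, red cap 30 mm wide). Origin: centre of its base.
- stored_3: Bystander: a bottle already stored, upright in its own cell of the crate, of the same kind and size as the two loose ones (92 mm high, 44 mm square, red cap 30 mm wide). Origin: centre of its base.
- stored_4: Bystander: a bottle already stored, upright in its own cell of the crate, of the same kind and size as the two loose ones (92 mm high, 44 mm square, red cap 30 mm wide). Origin: centre of its base.
Things that resemble listed ones, but are neither listed nor needed, are in the scene too. What is shaped like the bottle_b but orange or purple is not meant.

How it is judged:
On the way:
1. the fallen bottle stands upright on the scale's pan, released and at rest, for half a second (horizontal distance between bottle_a and scale_pan below 0.05 m and z of bottle_a in the frame of scale_pan between -0.006 and 0.006 m and angle between bottle_a's own z axis and vertical below 0.1 rad and linear speed of bottle_a below 0.02 m/s and contact force between the fingers and bottle_a below 0.05 N), for 0.5 s.
At the end, for the whole second after the job is handed in: Each of the two loose bottles stands in a free cell of its own (base centre within 12 mm of the cell's centre, which any bottle inside the cell meets), base within 5 mm of the cell's floor, upright within 0.10 rad, at rest and released (((horizontal distance between bottle_a and cell_1 below 0.012 m and z of each of bottle_a, bottle_b in the frame of crate below 0.01 m and horizontal distance between bottle_b and cell_2 below 0.012 m) or (horizontal distance between bottle_a and cell_2 below 0.012 m and z of each of bottle_a, bottle_b in the frame of crate below 0.01 m and horizontal distance between bottle_b and cell_1 below 0.012 m)) and angle between each of bottle_a, bottle_b's own z axis and vertical below 0.1 rad and linear speed of each of bottle_a, bottle_b below 0.02 m/s and contact force between the fingers and bottle_a below 0.05 N and contact force between the fingers and bottle_b below 0.05 N); the robot touches nothing.
It fails at once if a loose bottle is let go more than 35 mm above the crate's floor or 30 mm above the scale's pan ((horizontal distance between bottle_a and crate below 0.1 m and z of bottle_a in the frame of crate above 0.04 m and contact force between the fingers and bottle_a below 0.01 N) or (horizontal distance between bottle_a and scale_pan below 0.06 m and z of bottle_a in the frame of scale_pan above 0.03 m and contact force between the fingers and bottle_a below 0.01 N) or (horizontal distance between bottle_b and crate below 0.1 m and z of bottle_b in the frame of crate above 0.04 m and contact force between the fingers and bottle_b below 0.01 N) or (horizontal distance between bottle_b and scale_pan below 0.06 m and z of bottle_b in the frame of scale_pan above 0.03 m and contact force between the fingers and bottle_b below 0.01 N)).
It fails at once if a stored bottle is tipped by more than 0.35 rad or moved by more than 30 mm (distance of any of stored_1, stored_2, stored_3, stored_4 from where it was at the start of the episode above 0.03 m or angle between any of stored_1, stored_2, stored_3, stored_4's own z axis and vertical above 0.35 rad).
It fails at once if a jar, the carton or the beaker is tipped by more than 0.35 rad or moved by more than 30 mm (distance of any of tray_jar, tray_carton, bench_jar, beaker from where it was at the start of the episode above 0.03 m or angle between any of tray_jar, tray_carton, bench_jar, beaker's own z axis and vertical above 0.35 rad).
It also fails if it takes over 72 s, if anything falls off the work surface, if the arm or the gripper's body presses on something with over 40 N, if the wrist force passes 120 N, or if a joint passes its speed limit or range.

### The arm

A 7-joint arm with a two-finger parallel gripper is mounted at the origin on the work surface. World frame = base frame: x ahead of the robot, y to its left, z up, the work surface at z = 0. Lengths are in m, angles in rad, forces in N, time in s.
With the tool pointing down it reaches from about 0.425 to 0.95 m from the base axis. Payload 4.7 kg.
Tool frame: the origin (TCP) lies between the finger pads; the fingertips stand ctrl.tip_extent ahead of it and the grasp point (between the pads) lies 5 mm behind it (ctrl.tip_extent is the distance from the TCP to the fingertips, in m); x points along the fingers, y is the direction in which the jaws open and shut, and the axes are right-handed (so a half turn about x gives the same grasp; the last joint's range is limited). The gripper opens to 87 mm and grips with 3 to 60 N. Pads are 19 mm wide; open, the fingers measure 117 mm over their backs; the gripper's body (75 mm by 190 mm) begins 51 mm behind the grasp point.
Start: joints at [1.217, 0.469, -0.049, 1.532, 0.024, 1.141, -0.082], TCP at [0.215, -0.64, 0.213] pointing down, gripper open.
Joint ranges: [-2.59, 2.59], [-0.33, 1.99], [-1.39, 1.29], [0.1, 2.45], [-1.04, 4.18], [0.21, 1.99], [-2.66, 2.66]. Speed limits (rad/s): [2.57, 2.57, 3.14, 3.14, 3.14, 3.14, 3.14].

### API

Orientations are given as a 3x3 rotation matrix whose columns are the frame's x, y, z axes.
In Python, from bench import ctrl gives the robot as it stands.
- The arm moves only by the tool play_rows, never from a script. Its argument "rows" is a list of rows, each a list of 3 entries, a list of its own where there are three numbers: the shift along the tool's x, y, z in cm, then the turn, a rotation vector about the tool's x, y, z in degrees, then the finger opening in cm, from 0 to 8.7. A call has 1 to 10 rows; each row is the pose to reach, as a shift and turn from the pose commanded when the call began, along the tool's axes at that moment; what a row does not reach only later rows make up. A row lasts 1/8 s, in which the tool goes at most 62.5 mm and 10.7 degrees, less where a joint would pass 70% of its speed; a pose out of reach is approached as far as the arm can. A call with a gripper value outside its range is refused whole. The fingers move at their own pace and stop on an object; "grip_force" is the grip in N (left out, the last holds). Time passes only in rows, so rows that repeat a pose let the fingers close. It gives the time, the measured TCP pose, the force and the opening at its end, in the units of the state.
- ctrl.get_obs(): the state, without advancing time (a new reading comes with each control period).
- ctrl.camera(name): name is "scene" or "top" or "wrist"; returns the picture (480x640x3 uint8, red, green, blue); there is no depth.
- ctrl.camera_info(name): a dict with "fx", "fy", "cx", "cy" (pixels), "R" (3x3) and "t" (3): a world point X has camera coordinates R X + t. Camera axes: x right, y down, z forward; pixel columns grow to the right and rows downward; lengths in m; the calibration is good to about 2 mm. A picture is of the moment at which its call begins: read the wrist's pose just before it. camera_info takes no time and is no camera call; for the wrist camera it gives the pose at the moment of the call.
- ctrl.close_job(): hands the job in, once; it reports no verdict.
The state is a dict: "time": time; "q": joint angles; "joint_vel": joint speeds; "effort": joint torques, N m; "tcp_pos": TCP position; "tool_rot": TCP orientation; "force": force on the tool from outside, world axes, zero at the start; "moment": the same for the moment, N m; "gripper_width": finger opening in m.
Only numpy, scipy, OpenCV 4.12 (cv2) and the standard library are available. Lean on these libraries where they do the work, as an engineer would, in place of code of your own. Each camera call takes 0.05 s, during which the arm holds its last target. There are 200 camera calls.

## Working session

There is one attempt and no reset: what is moved stays moved. The work goes in short steps, Python scripts to look and compute and a tool call to move; the robot and the scene stay as the last step left them, time stands still between calls to the robot, and variables do not carry over. Pictures are saved under pics/ and viewed, about 8 in all and at most 12, crops included, and the job is handed in when it is done.

Besides the shell and the picture viewer there is one more tool, called after "Call:" as name(argument=value, ...), one argument or row to a line, values as JSON. play_rows: Moves the arm, as the interface text tells. Its arguments: {"type":"object","properties":{"rows":{"type":"array","items":{"type":"array"}},"grip_force":{"type":"number"}},"required":["rows"]}

```bash
mkdir -p pics; ls
python3 - <<'E'
from bench import ctrl
import cv2,numpy as np
np.set_printoptions(precision=4,suppress=True)
print(ctrl.get_obs(),ctrl.tip_extent)
for n in("scene","top"):
    i=ctrl.camera_info(n);print(n,i);cv2.imwrite(f"pics/{n}0.png",ctrl.camera(n)[:,:,::-1])
print(ctrl.camera_info("wrist"))
E
```

```text
pics
{'time': 0.0, 'q': array([ 1.2171,  0.4695, -0.0486,  1.5337,  0.0241,  1.141 , -0.0823]), 'joint_vel': array([ 0.    , -0.0007,  0.    ,  0.0005,  0.0001, -0.0002, -0.0002]), 'effort': array([ -0.0003, -50.7982,  -0.0805, -23.6156,  -0.0613,   0.0378,
         0.0002]), 'tcp_pos': array([ 0.2152, -0.6391,  0.2119]), 'tool_rot': array([[-0.0007,  0.3192, -0.9477],
       [ 0.0018, -0.9477, -0.3192],
       [-1.    , -0.0019,  0.0001]]), 'force': array([-0.4982, -0.6149, -0.1227]), 'moment': array([ 0.0217, -0.0029,  0.0307]), 'gripper_width': 0.08717460217480262} 0.014
scene {'fx': 441.253401578571, 'fy': 441.253401578571, 'cx': 325.2161829420649, 'cy': 233.00029638573452, 'R': array([[-0.1778,  0.984 , -0.0099],
       [ 0.7131,  0.1218, -0.6904],
       [-0.6781, -0.1298, -0.7234]]), 't': array([ 0.1209, -0.3646,  1.2901])}
top {'fx': 450.41082703260463, 'fy': 450.41082703260463, 'cx': 323.5024310068506, 'cy': 240.48956867257192, 'R': array([[-0.0268, -0.9996, -0.0047],
       [-0.9732,  0.0272, -0.2283],
       [ 0.2283, -0.0015, -0.9736]]), 't': array([-0.0234,  0.5881,  0.7771])}
{'fx': 348.80026559398084, 'fy': 348.80026559398084, 'cx': 315.97585881746744, 'cy': 240.97941104622157, 'R': array([[ 0.3188, -0.9478, -0.0014],
       [-0.909 , -0.3062,  0.283 ],
       [-0.2686, -0.089 , -0.9591]]), 't': array([-0.6749, -0.0346,  0.3909])}
```

View pics/top0.png

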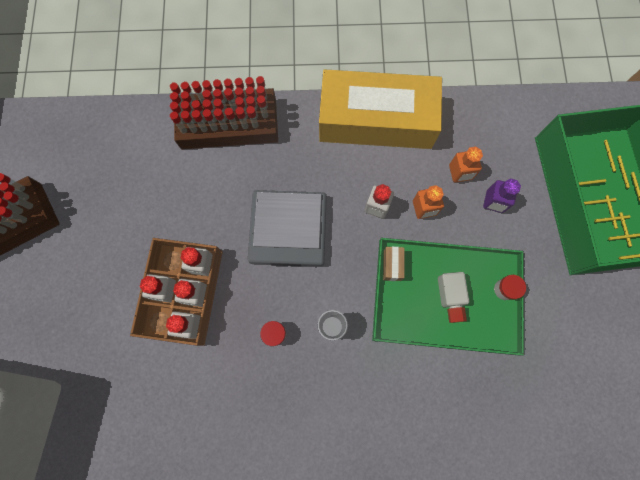

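View pics/scene0.png

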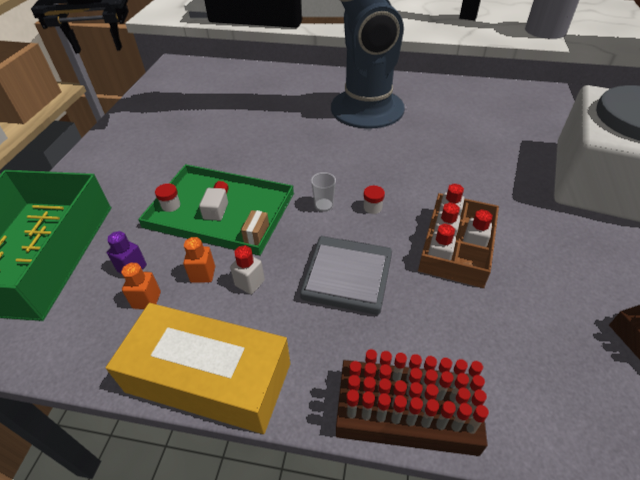

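```bash
cat > h.py <<'E'
from bench import ctrl
import cv2,numpy as np
np.set_printoptions(precision=4,suppress=True)
def w(info,uv,z):
    uv=np.atleast_2d(np.array(uv,float)); R,t=info["R"],info["t"]
    d=np.c_[(uv[:,0]-info["cx"])/info["fx"],(uv[:,1]-info["cy"])/info["fy"],np.ones(len(uv))]@R
    c=-R.T@t
    return c+d*((z-c[2])/d[:,2])[:,None]
def px(info,X):
    p=np.atleast_2d(X)@info["R"].T+info["t"]
    return np.c_[p[:,0]/p[:,2]*info["fx"]+info["cx"],p[:,1]/p[:,2]*info["fy"]+info["cy"]]
def move(R0,p0,R1,p1):
    "shift cm & rotvec deg in tool axes"
    return R0.T@(np.array(p1)-p0)*100, np.degrees(cv2.Rodrigues(R0.T@R1)[0].ravel())
E
python3 - <<'E'
from h import *
i=ctrl.camera_info("top")
def s(n,uv,z): print(n,w(i,uv,z)[:,:2].tolist().__repr__() if 0 else w(i,uv,z)[:,:2].round(3).tolist())
s("crate rim",[(152,240),(217,241),(199,344),(133,337)],.05)
s("pan",[(256,194),(321,194),(320,247),(254,246)],.036)
s("caps stored",[(192,255),(150,284),(183,289),(176,323)],.097)
s("bottle_b cap",[(382,191)],.092); s("b base front",[(366,212),(388,217)],0)
s("A body top",[(442,275),(466,274),(469,303),(446,306)],.048); s("A cap",[(457,314)],.04)
s("tray rim",[(379,239),(524,247),(523,353),(375,346)],.026)
s("jar",[(513,288)],.048);s("benchjar,beaker",[(273,333),(333,325)],.05);s("carton",[(387,247),(404,248),(404,279),(387,279)],.04)
s("orange",[(433,193)],.092)
wi=ctrl.camera_info("wrist");o=ctrl.get_obs();T=o["tool_rot"]
print("cam in tool",T.T@(-wi["R"].T@wi["t"]-o["tcp_pos"]), T.T@wi["R"].T)
E
```

```text
crate rim [[0.602, 0.29], [0.596, 0.165], [0.404, 0.192], [0.42, 0.314]]
pan [[0.694, 0.093], [0.69, -0.037], [0.582, -0.032], [0.587, 0.096]]
caps stored [[0.56, 0.198], [0.51, 0.27], [0.499, 0.211], [0.44, 0.221]]
bottle_b cap [[0.673, -0.151]]
b base front [[0.661, -0.129], [0.649, -0.173]]
A body top [[0.519, -0.261], [0.519, -0.306], [0.465, -0.307], [0.461, -0.263]]
A cap [[0.446, -0.285]]
tray rim [[0.597, -0.149], [0.573, -0.432], [0.372, -0.405], [0.392, -0.13]]
jar [[0.491, -0.392]]
benchjar,beaker [[0.42, 0.058], [0.432, -0.053]]
carton [[0.577, -0.162], [0.575, -0.195], [0.514, -0.19], [0.515, -0.158]]
orange [[0.667, -0.246]]
cam in tool [-0.1718  0.0007 -0.0772] [[-0.0004 -0.2829  0.9591]
 [ 1.     -0.0004  0.0003]
 [ 0.0003  0.9591  0.2829]]
```

Run:
```python
from h import *
o=ctrl.get_obs()
R1=np.array([[0,0,-1],[0,-1,0],[-1,0,0]],float).T
R1=np.c_[[0,0,-1],[0,-1,0],[-1,0,0]].astype(float)
print(np.linalg.det(R1),move(o["tool_rot"],o["tcp_pos"],R1,[.48,-.284,.18]))
```

```text
1.0 (array([  3.2416, -25.2054, -36.4272]), array([18.6093,  0.02  ,  0.101 ]))
```

Call:
play_rows(
  rows=[
    [[1, -9, -13], [6, 0, 0], 8.7],
    [[3.2, -25.2, -36.4], [18.6, 0, 0], 8.7],
    [[3.2, -25.2, -36.4], [18.6, 0, 0], 8.7],
    [[3.2, -25.2, -36.4], [18.6, 0, 0], 8.7],
    [[3.2, -25.2, -36.4], [18.6, 0, 0], 8.7],
    [[3.2, -25.2, -36.4], [18.6, 0, 0], 8.7],
    [[3.2, -25.2, -36.4], [18.6, 0, 0], 8.7],
    [[3.2, -25.2, -36.4], [18.6, 0, 0], 8.7],
    [[3.2, -25.2, -36.4], [18.6, 0, 0], 8.7],
    [[3.2, -25.2, -36.4], [18.6, 0, 0], 8.7],
  ],
)

```text
time: 1.35
tcp_pos: [0.4787, -0.2866, 0.1808]
tool_rot: [[-0.001, -0.003, -1.0], [-0.001, -1.0, 0.003], [-1.0, 0.001, 0.001]]
force: [0.2, 0.5, 0.8]
gripper_width: 0.0869
```

Run:
```python
from h import *
o=ctrl.get_obs();i=ctrl.camera_info("wrist");im=ctrl.camera("wrist")
np.savez("wA.npz",im=im,**i)
print(o["q"],o["tcp_pos"],o["tool_rot"])
cv2.imwrite("pics/wA.png",im[:,:,::-1])
```

```text
[ 0.582   0.3162 -0.1476  1.8454  0.0561  0.9843 -1.1633] [ 0.4787 -0.2866  0.1808] [[-0.0008 -0.0031 -1.    ]
 [-0.0007 -1.      0.0031]
 [-1.      0.0007  0.0008]]
```

View pics/wA.png

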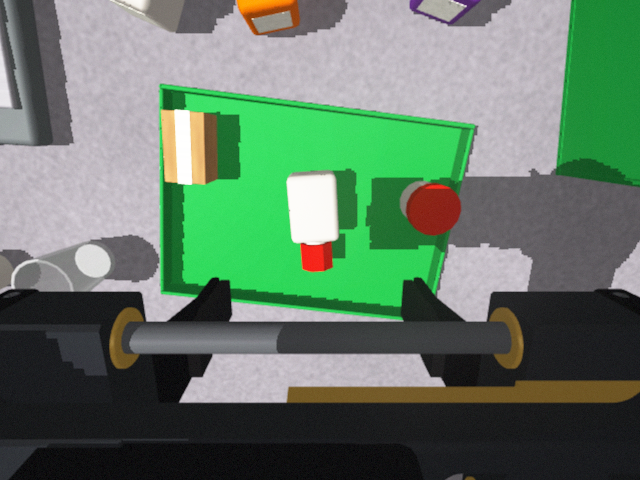

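The wrist picture shows the fallen bottle: body corners (289,174), (334,171), (338,240), (293,243); cap from 244 to 270, around x=317; jar at (433,208), carton at (190,147).

Run:
```python
from h import *
d=dict(np.load("wA.npz"));im=d.pop("im").astype(int)
m=((im.min(2)>190)).astype(np.uint8); m[:,:260]=0;m[:,380:]=0;m[:150]=0;m[260:]=0
ys,xs=np.nonzero(m);r=cv2.minAreaRect(np.c_[xs,ys].astype(np.float32));b=cv2.boxPoints(r)
print(r,b.tolist());P=w(d,b,.048);print(P, np.linalg.norm(np.diff(P,axis=0),axis=1),P.mean(0))
m=((im[:,:,0]>150)&(im[:,:,1]<60)&(im[:,:,2]<60)).astype(np.uint8);m[:,:280]=0;m[:,360:]=0;m[290:]=0
ys,xs=np.nonzero(m);r=cv2.minAreaRect(np.c_[xs,ys].astype(np.float32));b=cv2.boxPoints(r)
print(r,w(d,b,.036),w(d,[r[0]],.036))
print("carton",w(d,[(163,110),(217,112),(215,184),(163,184)],.04),"jar",w(d,[(433,208)],.048),"tray",w(d,[(162,86),(474,126),(162,293)],.026))
```

```text
((311.8896179199219, 209.62413024902344), (69.23326110839844, 47.62356185913086), 86.633544921875) [[286.086181640625, 176.4654998779297], [333.6275634765625, 173.66896057128906], [337.69305419921875, 242.7827606201172], [290.15167236328125, 245.5792999267578]]
[[ 0.5245 -0.262   0.048 ]
 [ 0.5267 -0.303   0.048 ]
 [ 0.4645 -0.3074  0.048 ]
 [ 0.462  -0.264   0.048 ]] [0.0411 0.0624 0.0435] [ 0.4944 -0.2841  0.048 ]
((316.474609375, 256.6446838378906), (27.430112838745117, 29.496278762817383), 85.91438293457031) [[ 0.4598 -0.2732  0.036 ]
 [ 0.4618 -0.3011  0.036 ]
 [ 0.4341 -0.3032  0.036 ]
 [ 0.432  -0.2746  0.036 ]] [[ 0.4471 -0.288   0.036 ]]
carton [[ 0.5792 -0.1594  0.04  ]
 [ 0.5775 -0.2046  0.04  ]
 [ 0.5172 -0.1978  0.04  ]
 [ 0.5174 -0.1515  0.04  ]] jar [[ 0.4964 -0.3914  0.048 ]] tray [[ 0.5997 -0.1553  0.026 ]
 [ 0.566  -0.4286  0.026 ]
 [ 0.405  -0.1302  0.026 ]]
```

```bash
cat >> h.py <<'E'
def tool(yaw,tilt):
    "tool rotation: heading yaw deg, tilt deg forward of down; camera ahead/above"
    a,b=np.radians([yaw,tilt]);f=np.array([np.cos(a),np.sin(a),0]);up=np.array([0,0,1.])
    x=f*np.sin(b)-up*np.cos(b);z=-f*np.cos(b)-up*np.sin(b)
    return np.c_[x,np.cross(z,x),z]
E
python3 - <<'E'
from h import *
o=ctrl.get_obs();R0=tool(0,0)
for t in(25,45):
  R=tool(4.3,t); gp=np.array([.4804,-.2857,.031]); p=gp+.005*R[:,0]
  print(t,move(R0,o["tcp_pos"],R,p+[0,0,.07]),move(R,p+[0,0,.07],R,p))
E
```

```text
25 (array([ 8.4477, -0.1132, -0.371 ]), array([-4.2315, 24.9882, -0.9381])) (array([6.3442, 0.    , 2.9583]), array([0., 0., 0.]))
45 (array([ 8.3481, -0.1239, -0.5128]), array([-4.0766, 44.9784, -1.6886])) (array([4.9497, 0.    , 4.9497]), array([0., 0., 0.]))
```

Call:
play_rows(
  rows=[
    [[2, 0, -0.2], [-1, 10, 0], 8.7],
    [[4, 0, -0.3], [-2, 20, -0.5], 8.7],
    [[6, -0.1, -0.4], [-3, 30, -1], 8.7],
    [[8.3, -0.1, -0.5], [-4.1, 45, -1.7], 8.7],
    [[8.3, -0.1, -0.5], [-4.1, 45, -1.7], 8.7],
    [[8.3, -0.1, -0.5], [-4.1, 45, -1.7], 8.7],
    [[8.3, -0.1, -0.5], [-4.1, 45, -1.7], 8.7],
    [[8.3, -0.1, -0.5], [-4.1, 45, -1.7], 8.7],
  ],
)

```text
time: 2.4
tcp_pos: [0.4771, -0.3051, 0.1233]
tool_rot: [[0.681, 0.099, -0.726], [0.09, -0.995, -0.05], [-0.727, -0.031, -0.686]]
force: [0.8, 0.4, 0.0]
gripper_width: 0.087
```

Run:
```python
from h import *
o=ctrl.get_obs();print(o["q"]);R=tool(4.3,45); p=np.array([.4804,-.2857,.031])+.005*R[:,0]
print(move(o["tool_rot"],o["tcp_pos"],R,p))
```

```text
[ 1.5918  0.5117 -0.9475  2.2332 -1.0414  0.2116  0.316 ]
(array([ 7.6065, -1.5869,  5.9785]), array([-0.2657,  1.6705,  2.235 ]))
```

Run:
```python
from h import *
o=ctrl.get_obs();R=tool(4.3,30); p=np.array([.4804,-.2857,.031])+.005*R[:,0]
print(move(tool(4.3,45),np.array([.4841,-.2854,.0975]),R,p+[0,0,.06]),move(R,p+[0,0,.06],R,p))
```

```text
(array([0.6801, 0.0022, 0.8515]), array([ -0., -15.,  -0.])) (array([5.1962, 0.    , 3.    ]), array([0., 0., 0.]))
```

Call:
play_rows(
  rows=[
    [[0.7, 0, 0.8], [0, -15, 0], 8.7],
    [[0.7, 0, 0.8], [0, -15, 0], 8.7],
    [[0.7, 0, 0.8], [0, -15, 0], 8.7],
    [[0.7, 0, 0.8], [0, -15, 0], 8.7],
  ],
)

```text
time: 2.9
tcp_pos: [0.4807, -0.3009, 0.1154]
tool_rot: [[0.472, 0.11, -0.875], [0.075, -0.994, -0.085], [-0.878, -0.025, -0.477]]
force: [0.8, 0.3, -0.5]
gripper_width: 0.087
```

Run:
```python
from h import *
o=ctrl.get_obs();print(o["q"]);R=tool(4.3,30); p=np.array([.4804,-.2857,.031])+.005*R[:,0]
print(move(o["tool_rot"],o["tcp_pos"],R,p+[0,0,.06]),move(o["tool_rot"],o["tcp_pos"],R,p))
```

```text
[ 0.9942  0.3342 -0.3605  2.1421 -0.6435  0.4147 -0.236 ]
(array([ 2.7404, -1.4325,  1.0461]), array([1.0585, 1.5181, 2.2524])) (array([ 8.0113, -1.2808,  3.9089]), array([1.0585, 1.5181, 2.2524]))
```

Call:
play_rows(
  rows=[
    [[2.7, -1.4, 1], [1, 1.5, 2.2], 8.7],
    [[2.7, -1.4, 1], [1, 1.5, 2.2], 8.7],
    [[5.4, -1.4, 2.4], [1, 1.5, 2.2], 8.7],
    [[5.4, -1.4, 2.4], [1, 1.5, 2.2], 8.7],
  ],
)

```text
time: 3.4
tcp_pos: [0.4798, -0.2864, 0.0537]
tool_rot: [[0.494, 0.069, -0.866], [0.041, -0.998, -0.056], [-0.868, -0.008, -0.496]]
force: [-0.3, 1.1, 0.8]
gripper_width: 0.0868
```

Run:
```python
from h import *
o=ctrl.get_obs();print(o["q"]);R=tool(4.3,30); p=np.array([.4804,-.2857,.031])+.005*R[:,0]
print(move(o["tool_rot"],o["tcp_pos"],R,p))
```

```text
[ 0.9801  0.4319 -0.3875  2.2321 -1.0223  0.2141  0.1283]
(array([ 2.5011, -0.0429,  1.0621]), array([-0.5362,  0.2556,  0.2258]))
```

Run:
```python
from h import *
o=ctrl.get_obs()
for t in (18,):
  R=tool(4.3,t); p=np.array([.4804,-.2857,.030])+.005*R[:,0]
  print(move(o["tool_rot"],o["tcp_pos"],R,p+[0,0,.025]),move(o["tool_rot"],o["tcp_pos"],R,p))
```

```text
(array([ 0.4069, -0.0614, -0.0245]), array([ -0.5105, -11.7443,   0.2811])) (array([ 2.5775, -0.0412,  1.2157]), array([ -0.5105, -11.7443,   0.2811]))
```

Call:
play_rows(
  rows=[
    [[0.4, 0, 0], [-0.5, -10, 0.3], 8.7],
    [[0.4, 0, 0], [-0.5, -11.7, 0.3], 8.7],
    [[2.6, 0, 1.2], [-0.5, -11.7, 0.3], 8.7],
    [[2.6, 0, 1.2], [-0.5, -11.7, 0.3], 8.7],
    [[2.6, 0, 1.2], [-0.5, -11.7, 0.3], 8.7],
  ],
)

```text
time: 4.03
tcp_pos: [0.4829, -0.2864, 0.027]
tool_rot: [[0.311, 0.075, -0.947], [0.021, -0.997, -0.073], [-0.95, 0.003, -0.312]]
force: [-0.2, 0.1, 0.2]
gripper_width: 0.087
```

Run:
```python
from h import *
o=ctrl.get_obs();print(o["q"]);R=tool(4.3,18); p=np.array([.4804,-.2857,.030])+.005*R[:,0]
print(move(o["tool_rot"],o["tcp_pos"],R,p))
```

```text
[ 0.5072  0.4509  0.0737  2.1584 -0.687   0.3487 -0.2973]
(array([ 0.1329, -0.0858,  0.1433]), array([ 0.0737, -0.1818, -0.1592]))
```

Call:
play_rows(
  rows=[
    [[0, 0, 0], [0, 0, 0], 3.5],
    [[0, 0, 0], [0, 0, 0], 3.5],
    [[0, 0, 0], [0, 0, 0], 3.5],
    [[0, 0, 0], [0, 0, 0], 3.5],
    [[-2, 0, -0.7], [0, 0, 0], 3.5],
    [[-7, 0, -2.3], [0, 0, 0], 3.5],
    [[-12.4, 0, -4], [0, 0, 0], 3.5],
    [[-12.4, 0, -4], [0, 0, 0], 3.5],
  ],
  grip_force=25,
)

```text
time: 5.03
tcp_pos: [0.4854, -0.287, 0.1615]
tool_rot: [[0.319, 0.077, -0.945], [0.016, -0.997, -0.076], [-0.948, 0.009, -0.319]]
force: [-0.7, -0.1, 0.3]
gripper_width: 0.0355
```

Run:
```python
from h import *
o=ctrl.get_obs();print(o["q"])
# pan from top
p=w(ctrl.camera_info("top"),[(256,194),(321,194),(320,247),(254,246)],.036).mean(0);print(p)
for h,t in((0,-30),(0,-50),(20,-50),(-20,-50)):
  print(h,t,move(o["tool_rot"],o["tcp_pos"],tool(h,t),[.63,.03,.19]))
```

```text
[ 0.3128  0.2345  0.2951  2.071  -0.4517  0.6293 -0.5622]
[0.6384 0.0298 0.036 ]
0 -30 (array([  2.4176, -30.4735, -16.9695]), array([  4.4639, -48.605 ,  -0.9741]))
0 -50 (array([  2.4176, -30.4735, -16.9695]), array([  4.357 , -68.5939,  -1.7878]))
20 -50 (array([  2.4176, -30.4735, -16.9695]), array([-16.0898, -68.0948,   3.961 ]))
-20 -50 (array([  2.4176, -30.4735, -16.9695]), array([ 24.7995, -67.6262,  -7.5234]))
```

Run:
```python
from h import *
i=ctrl.camera_info("wrist");im=ctrl.camera("wrist");t=ctrl.camera("top")
np.savez("wB.npz",im=im,**i)
c=np.hstack([cv2.resize(im,(400,300)),cv2.resize(t[180:360,340:580],(400,300))])
cv2.imwrite("pics/wB.png",c[:,:,::-1])
```

```text
(no output)
```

View pics/wB.png

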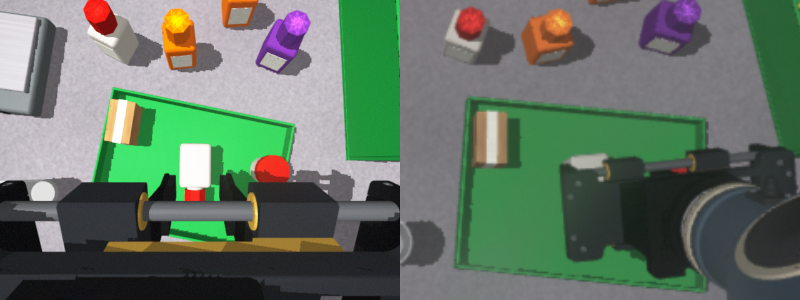

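The picture shows the bottle still lying in the tray: the fingers close slowly and had not reached it before I lifted. I'll check it hasn't moved and go back.

Run:
```python
from h import *
d=dict(np.load("wB.npz"));im=d.pop("im").astype(int)
g=px(d,[[.4944,-.2841,.048]])[0].astype(int);print(g)
m=(im.min(2)>190).astype(np.uint8)
n,l,s,c=cv2.connectedComponentsWithStats(m);k=l[g[1],g[0]]
ys,xs=np.nonzero(l==k);r=cv2.minAreaRect(np.c_[xs,ys].astype(np.float32));b=cv2.boxPoints(r)
P=w(d,b,.048);print(r,P,P.mean(0))
o=ctrl.get_obs();R=tool(4.3,18); p=np.array([.4804,-.2857,.030])+.005*R[:,0]
print(o["gripper_width"],move(o["tool_rot"],o["tcp_pos"],R,p))
```

```text
[311 265]
((311.0, 266.5), (73.0, 48.0), 90.0) [[ 0.523  -0.261   0.048 ]
 [ 0.5262 -0.3023  0.048 ]
 [ 0.4636 -0.307   0.048 ]
 [ 0.4605 -0.266   0.048 ]] [ 0.4933 -0.2841  0.048 ]
0.035025078113905504 (array([12.4686,  0.0336,  4.1794]), array([ 0.2043, -0.1722, -0.1338]))
```

Call:
play_rows(
  rows=[
    [[0, 0, 0], [0, 0, 0], 8.0],
    [[4, 0, 1.3], [0, 0, 0], 8.0],
    [[4, 0, 1.3], [0, 0, 0], 8.0],
    [[4, 0, 1.3], [0, 0, 0], 8.0],
  ],
)

```text
time: 5.62
tcp_pos: [0.4826, -0.2857, 0.1143]
tool_rot: [[0.31, 0.076, -0.948], [0.021, -0.997, -0.073], [-0.951, 0.003, -0.31]]
force: [0.0, -0.1, 1.1]
gripper_width: 0.0673
```

Run:
```python
from h import *
o=ctrl.get_obs();R=tool(4.3,18); p=np.array([.4804,-.2857,.030])+.005*R[:,0]
print(o["q"],o["gripper_width"],move(o["tool_rot"],o["tcp_pos"],R,p))
```

```text
[ 0.3518  0.3037  0.2558  2.1112 -0.5329  0.5433 -0.4742] 0.06725374388348768 (array([ 8.4429, -0.0424,  2.8284]), array([ 0.1136, -0.0888, -0.1408]))
```

Call:
play_rows(
  rows=[
    [[2, 0, 0.7], [0, 0, 0], 7],
    [[5, 0, 1.6], [0, 0, 0], 7],
    [[8.4, 0, 2.8], [0, 0, 0], 7],
    [[8.4, 0, 2.8], [0, 0, 0], 7],
    [[8.4, 0, 2.8], [0, 0, 0], 3.5],
    [[8.4, 0, 2.8], [0, 0, 0], 3.5],
    [[8.4, 0, 2.8], [0, 0, 0], 3.5],
    [[8.4, 0, 2.8], [0, 0, 0], 3.5],
    [[8.4, 0, 2.8], [0, 0, 0], 3.5],
    [[8.4, 0, 2.8], [0, 0, 0], 3.5],
  ],
  grip_force=25,
)

```text
time: 6.88
tcp_pos: [0.4829, -0.2856, 0.0269]
tool_rot: [[0.312, 0.077, -0.947], [0.021, -0.997, -0.074], [-0.95, 0.003, -0.313]]
force: [-2.0, 1.3, 6.5]
gripper_width: 0.0438
```

Call:
play_rows(
  rows=[
    [[-2, 0, -0.7], [0, 0, 0], 3.5],
    [[-7, 0, -2.3], [0, 0, 0], 3.5],
    [[-12.4, 0, -4], [0, 0, 0], 3.5],
    [[-15.2, 0, -5], [0, 0, 0], 3.5],
    [[-15.2, 0, -5], [0, 0, 0], 3.5],
  ],
)

```text
time: 7.5
tcp_pos: [0.4837, -0.2857, 0.1883]
tool_rot: [[0.315, 0.077, -0.946], [0.019, -0.997, -0.075], [-0.949, 0.006, -0.315]]
force: [-0.2, 0.9, -2.5]
gripper_width: 0.0442
```

Run:
```python
from h import *
o=ctrl.get_obs();print(o["q"],o["gripper_width"])
for h,t in((0,-30),(0,-50)):
  print(h,t,move(o["tool_rot"],o["tcp_pos"],tool(h,t),[.62,.03,.19]))
```

```text
[ 0.2553  0.1979  0.3566  2.0461 -0.4176  0.6936 -0.6014] 0.044150750287349785
0 -30 (array([  4.7276, -30.4184, -15.3289]), array([  4.5168, -48.3715,  -0.8157]))
0 -50 (array([  4.7276, -30.4184, -15.3289]), array([  4.4384, -68.3603,  -1.6363]))
```

Call:
play_rows(
  rows=[
    [[1, -6, -3], [1, -8, 0], 3.5],
    [[2, -11, -6], [2, -18, 0], 3.5],
    [[3, -17, -9], [2, -28, -1], 3.5],
    [[4, -22, -12], [3, -38, -1], 3.5],
    [[4.7, -27, -14], [4, -48, -1], 3.5],
    [[4.7, -30.4, -15.3], [4, -58, -1.5], 3.5],
    [[4.7, -30.4, -15.3], [4.4, -68.4, -1.6], 3.5],
    [[4.7, -30.4, -15.3], [4.4, -68.4, -1.6], 3.5],
    [[4.7, -30.4, -15.3], [4.4, -68.4, -1.6], 3.5],
  ],
)

```text
time: 8.62
tcp_pos: [0.6061, 0.0274, 0.1758]
tool_rot: [[-0.758, -0.006, -0.653], [0.004, -1.0, 0.004], [-0.653, -0.0, 0.758]]
force: [-0.2, -0.7, -2.3]
gripper_width: 0.0436
```

Run:
```python
from h import *
o=ctrl.get_obs();print(o["q"],o["gripper_width"])
for h in (0,30,60,-30,-60):
  print(h,move(o["tool_rot"],o["tcp_pos"],tool(h,-72),[.62,.03,.15]))
```

```text
[-0.1148  0.8872  0.0701  1.1307 -0.1016  1.9843 -1.6201] 0.04364135197703945
0 (array([ 0.6324, -0.2689, -2.862 ]), array([ -0.1561, -22.7505,   0.2791]))
30 (array([ 0.6324, -0.2689, -2.862 ]), array([-14.9672, -22.2147,  26.5911]))
60 (array([ 0.6324, -0.2689, -2.862 ]), array([-29.767 , -20.5996,  52.8828]))
-30 (array([ 0.6324, -0.2689, -2.862 ]), array([ 14.6551, -22.2366, -26.0331]))
-60 (array([ 0.6324, -0.2689, -2.862 ]), array([ 29.4551, -20.6446, -52.3255]))
```

Run:
```python
from h import *
o=ctrl.get_obs()
for h,t in ((25,-50),(45,-60),(45,-72)):
  print(h,move(o["tool_rot"],o["tcp_pos"],tool(h,t),[.635,.03,.175]))
```

```text
25 (array([-2.1359, -0.2772, -1.9473]), array([-16.4   ,  -0.7385,  19.2882]))
45 (array([-2.1359, -0.2772, -1.9473]), array([-26.2719, -10.1839,  37.0035]))
45 (array([-2.1359, -0.2772, -1.9473]), array([-22.3693, -21.5463,  39.7409]))
```

Call:
play_rows(
  rows=[
    [[-0.7, -0.1, -0.6], [-8, 0, 6], 3.5],
    [[-1.3, -0.1, -1.2], [-14, 0, 14], 3.5],
    [[-2.1, -0.3, -1.9], [-19, -2, 22], 3.5],
    [[-2.1, -0.3, -1.9], [-22, -5, 30], 3.5],
    [[-2.1, -0.3, -1.9], [-24, -10, 37], 3.5],
    [[-2.1, -0.3, -1.9], [-22.4, -21.5, 39.7], 3.5],
    [[-2.1, -0.3, -1.9], [-22.4, -21.5, 39.7], 3.5],
    [[-2.1, -0.3, -1.9], [-22.4, -21.5, 39.7], 3.5],
  ],
)

```text
time: 9.62
tcp_pos: [0.6295, 0.0284, 0.1786]
tool_rot: [[-0.661, 0.715, -0.229], [-0.679, -0.699, -0.224], [-0.32, 0.007, 0.947]]
force: [1.3, -1.9, -2.1]
gripper_width: 0.0438
```

Run:
```python
from h import *
o=ctrl.get_obs();print(o["q"],o["gripper_width"])
for h in (45,):
  print(h,move(o["tool_rot"],o["tcp_pos"],tool(h,-72),[.635,.03,.175]))
```

```text
[-0.7781  1.3122  1.1538  1.1114 -0.0587  1.9843 -0.4434] 0.043758200061191424
45 (array([-0.3596,  0.277 , -0.5018]), array([-0.1934, -0.6821, -0.7251]))
```

Call:
play_rows(
  rows=[
    [[0.6, 0, -1.9], [-0.2, -0.7, -0.7], 3.5],
    [[1.3, 0, -3.8], [-0.2, -0.7, -0.7], 3.5],
    [[2.2, 0, -6.6], [-0.2, -0.7, -0.7], 3.5],
    [[2.2, 0, -6.6], [-0.2, -0.7, -0.7], 3.5],
    [[2.2, 0, -6.6], [-0.2, -0.7, -0.7], 3.5],
  ],
)

```text
time: 10.25
tcp_pos: [0.6301, 0.028, 0.1057]
tool_rot: [[-0.675, 0.707, -0.212], [-0.672, -0.707, -0.22], [-0.306, -0.006, 0.952]]
force: [0.3, -0.5, -1.6]
gripper_width: 0.0435
```

Run:
```python
from h import *
o=ctrl.get_obs();print(o["q"],o["gripper_width"])
print(move(o["tool_rot"],o["tcp_pos"],tool(45,-72),[.635,.03,.082]))
t=ctrl.camera("top");s=ctrl.camera("scene")
c=np.hstack([cv2.resize(t[120:330,180:390],(400,400)),cv2.resize(s[150:330,270:450],(400,400))])
cv2.imwrite("pics/p1.png",c[:,:,::-1])
```

```text
[-0.7514  1.3797  1.0797  1.0957 -0.0987  1.9607 -0.5184] 0.04353923503090972
(array([ 0.2592,  0.2177, -2.4069]), array([0.3162, 0.1943, 0.1256]))
```

View pics/p1.png

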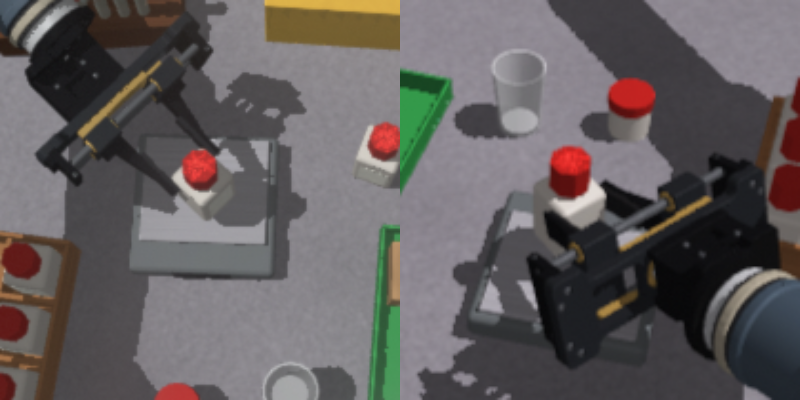

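The bottle is upright over the pan. Before the last 27 mm I check the tube rack's height, since the wrist hangs over it.

Run:
```python
from h import *
a=ctrl.camera_info("top");b=ctrl.camera_info("scene")
for z in (.06,.08,.1,.12,.14):
    print(z,w(a,[(261,112),(175,118)],z)[:,:2].round(3).tolist(),w(b,[(371,356),(476,369)],z)[:,:2].round(3).tolist())
o=ctrl.get_obs();T=o["tool_rot"];print([(o["tcp_pos"]-T[:,0]*l).round(3).tolist() for l in(.1,.2,.25,.3)])
```

```text
0.06 [[0.861, 0.08], [0.852, 0.255]] [[0.818, 0.097], [0.812, 0.255]]
0.08 [[0.849, 0.077], [0.841, 0.247]] [[0.829, 0.097], [0.823, 0.249]]
0.1 [[0.838, 0.075], [0.83, 0.24]] [[0.84, 0.097], [0.834, 0.244]]
0.12 [[0.827, 0.072], [0.819, 0.233]] [[0.851, 0.097], [0.845, 0.239]]
0.14 [[0.816, 0.069], [0.808, 0.226]] [[0.862, 0.097], [0.856, 0.234]]
[[0.698, 0.096, 0.137], [0.765, 0.163, 0.168], [0.799, 0.196, 0.183], [0.833, 0.23, 0.199]]
```

Call:
play_rows(
  rows=[
    [[1.9, 0, 0.6], [0.3, 0.2, 0.1], 3.5],
    [[2.3, 0, -0.6], [0.3, 0.2, 0.1], 3.5],
    [[2.6, 0, -1.6], [0.3, 0.2, 0.1], 3.5],
    [[2.6, 0, -1.6], [0.3, 0.2, 0.1], 3.5],
  ],
)

```text
time: 10.85
tcp_pos: [0.6162, 0.0152, 0.0808]
tool_rot: [[-0.672, 0.709, -0.217], [-0.674, -0.706, -0.219], [-0.308, -0.001, 0.951]]
force: [-0.4, 0.7, -1.2]
gripper_width: 0.0438
```

Run:
```python
from h import *
o=ctrl.get_obs();print(o["q"],o["force"],o["tcp_pos"][2]+.0015-.044-.036)
```

```text
[-0.7657  1.3931  1.0715  1.1586 -0.1153  1.8978 -0.5344] [-0.3893  0.6992 -1.1828] 0.0023341917649512198
```

Force baseline is −1.2 N; I go down in 1 mm steps.

Call:
play_rows(
  rows=[
    [[0.03, 0, -0.1], [0, 0, 0], 3.5],
    [[0.06, 0, -0.2], [0, 0, 0], 3.5],
    [[0.06, 0, -0.2], [0, 0, 0], 3.5],
  ],
)

```text
time: 11.22
tcp_pos: [0.616, 0.0148, 0.0801]
tool_rot: [[-0.672, 0.708, -0.218], [-0.673, -0.706, -0.219], [-0.309, 0.0, 0.951]]
force: [-0.1, -0.4, -2.1]
gripper_width: 0.0439
```

Call:
play_rows(
  rows=[
    [[0.06, 0, -0.2], [0, 0, 0], 3.5],
    [[0.06, 0, -0.2], [0, 0, 0], 3.5],
    [[0.06, 0, -0.2], [0, 0, 0], 3.5],
  ],
)

```text
time: 11.6
tcp_pos: [0.6161, 0.0148, 0.0798]
tool_rot: [[-0.672, 0.707, -0.218], [-0.674, -0.707, -0.216], [-0.307, 0.002, 0.952]]
force: [0.2, 0.7, 6.0]
gripper_width: 0.0433
```

Call:
play_rows(
  rows=[
    [[-0.05, 0, 0.15], [0, 0, 0], 3.5],
    [[-0.05, 0, 0.15], [0, 0, 0], 3.5],
    [[-0.05, 0, 0.15], [0, 0, 0], 6.5],
    [[-0.05, 0, 0.15], [0, 0, 0], 6.5],
    [[-0.05, 0, 0.15], [0, 0, 0], 6.5],
    [[-0.05, 0, 0.15], [0, 0, 0], 6.5],
    [[-0.05, 0, 0.15], [0, 0, 0], 6.5],
    [[-2, 0, 0.15], [0, 0, 0], 6.5],
    [[-5, 0, 0.15], [0, 0, 0], 6.5],
    [[-7, 0, 0.15], [0, 0, 0], 6.5],
  ],
)

```text
time: 12.85
tcp_pos: [0.6656, 0.0781, 0.1079]
tool_rot: [[-0.59, 0.763, -0.265], [-0.711, -0.646, -0.277], [-0.382, 0.026, 0.924]]
force: [0.5, -3.4, -1.2]
gripper_width: 0.0651
```

Run:
```python
from h import *
o=ctrl.get_obs();print(o["q"],o["force"],o["tcp_pos"],o["gripper_width"])
t=ctrl.camera("top");s=ctrl.camera("scene")
c=np.hstack([cv2.resize(t[120:330,180:390],(400,400)),cv2.resize(s[150:330,270:450],(400,400))])
cv2.imwrite("pics/p2.png",c[:,:,::-1])
print(move(o["tool_rot"],o["tcp_pos"],tool(3,0),[.68,.0,.24]))
```

```text
[-0.8006  1.4391  1.2365  0.9895 -0.243   1.984  -0.4585] [ 0.5238 -3.4401 -1.1704] [0.6656 0.0781 0.1079] 0.0651017762846598
(array([-0.3499,  6.4808, 13.9777]), array([ 40.2139,  62.9509, -28.6365]))
```

View pics/p2.png

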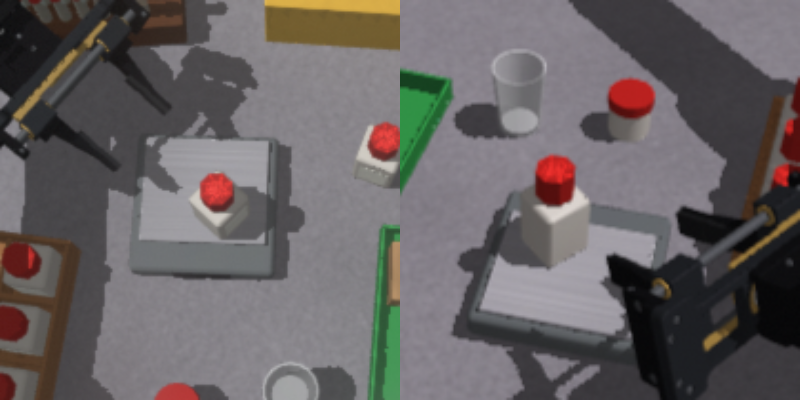

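Call:
play_rows(
  rows=[
    [[-2, 0, 4], [0, 0, 0], 6.5],
    [[-4, 0, 9], [4, 6, -3], 6.5],
    [[-5, 1, 12], [8, 13, -6], 6.5],
    [[-5, 2, 13], [13, 20, -9], 6.5],
    [[-4, 3, 13], [17, 27, -12], 6.5],
    [[-4, 4, 14], [22, 35, -16], 6.5],
    [[-3, 5, 14], [27, 42, -19], 6.5],
    [[-2, 6, 14], [31, 49, -22], 6.5],
    [[-0.4, 6.5, 14], [36, 56, -26], 6.5],
    [[-0.4, 6.5, 14], [40.2, 63, -28.6], 6.5],
  ],
)

```text
time: 14.2
tcp_pos: [0.6797, 0.0012, 0.252]
tool_rot: [[0.02, 0.051, -0.999], [-0.018, -0.999, -0.051], [-1.0, 0.019, -0.019]]
force: [1.0, 0.3, 0.7]
gripper_width: 0.065
```

Run:
```python
from h import *
o=ctrl.get_obs();print(o["q"])
print(move(o["tool_rot"],o["tcp_pos"],tool(3,0),[.50,.14,.26]))
```

```text
[-0.6986  0.5998  1.0016  1.5301 -0.5067  1.2722 -1.1574]
(array([ -1.3984, -14.758 ,  17.222 ]), array([-0.0798, -1.0834, -1.0688]))
```

Call:
play_rows(
  rows=[
    [[-1.4, -7, 8], [0, -1.1, -1.1], 6.5],
    [[-1.4, -14.8, 17.2], [0, -1.1, -1.1], 6.5],
    [[-1.4, -14.8, 17.2], [0, -1.1, -1.1], 6.5],
    [[-1.4, -14.8, 17.2], [0, -1.1, -1.1], 6.5],
    [[-1.4, -14.8, 17.2], [0, -1.1, -1.1], 6.5],
  ],
)

```text
time: 14.82
tcp_pos: [0.4976, 0.1452, 0.2595]
tool_rot: [[-0.006, 0.065, -0.998], [0.002, -0.998, -0.065], [-1.0, -0.002, 0.006]]
force: [1.0, -0.5, -0.8]
gripper_width: 0.0649
```

Run:
```python
from h import *
o=ctrl.get_obs();i=ctrl.camera_info("wrist");im=ctrl.camera("wrist")
np.savez("wC.npz",im=im,**i)
print(o["q"],o["tcp_pos"],o["tool_rot"])
cv2.imwrite("pics/wC.png",cv2.resize(im[:320],(800,400))[:,:,::-1])
```

```text
[-1.3013  0.3054  1.178   1.8799 -0.3102  1.1659 -1.5191] [0.4976 0.1452 0.2595] [[-0.0064  0.0647 -0.9979]
 [ 0.002  -0.9979 -0.0647]
 [-1.     -0.0024  0.0062]]
```

View pics/wC.png

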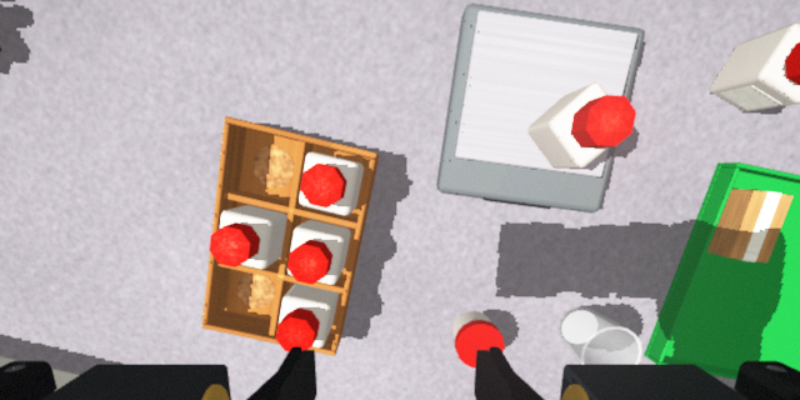

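Run:
```python
from h import *
d=dict(np.load("wC.npz"));im=d.pop("im").astype(int)
C=w(d,np.array([(226,118),(378,152),(337,354),(204,325)])/1.25,.05)[:,:2]
print(C,np.linalg.norm(C-np.roll(C,-1,0),axis=1))
ctr=C.mean(0);e=(C[0]+C[1]-C[2]-C[3]);psi=np.arctan2(e[1],e[0]);e2=C[0]+C[3]-C[1]-C[2]
print("crate",ctr,np.degrees(psi),np.degrees(np.arctan2(e2[1],e2[0]))-90)
R=np.array([[np.cos(psi),-np.sin(psi)],[np.sin(psi),np.cos(psi)]])
for c in((.061,.0305),(-.061,.0305)): print("cell",ctr+R@c,px(d,np.r_[ctr+R@c,.005])*1.25)
print("disc",w(d,np.array([(275,168),(258,293)])/1.25,.006))
# check a stored bottle: expected cap top centre
print([(px(d,np.r_[ctr+R@c,.097])*1.25).round(0).tolist() for c in((.061,-.0305),(0,.0305),(0,-.0305),(-.061,-.0305))])
# red caps centroids
m=((im[:,:,0]>170)&(im[:,:,1]<60)&(im[:,:,2]<60)).astype(np.uint8)
n,l,s,c=cv2.connectedComponentsWithStats(m)
for k in range(1,n):
    if s[k,4]>200: print(c[k]*1.25,s[k,:4]*1.25, w(d,[c[k]],.12)[0,:2],w(d,[c[k]],.128)[0,:2])
```

```text
[[0.6072 0.289 ]
 [0.5891 0.1647]
 [0.4057 0.1939]
 [0.4268 0.3179]] [0.1256 0.1857 0.1258 0.1827]
crate [0.5072 0.2414] -9.05662494544092 -8.988617131685913
cell [0.5722 0.2619] [[274.969  165.8286]]
cell [0.4517 0.2811] [[257.7371 288.9179]]
disc [[0.5703 0.2616 0.006 ]
 [0.4478 0.2806 0.006 ]]
[[[324.0, 184.0]], [[232.0, 246.0]], [[310.0, 263.0]], [[298.0, 334.0]]]
[793.2087  62.0312] [786.25  43.75  13.75  33.75] [ 0.658  -0.0996] [ 0.6558 -0.0932]
[599.701  123.2057] [572.5   96.25  62.5   50.  ] [0.6141 0.0162] [0.6132 0.0197]
[322.2282 185.1512] [300.   165.    43.75  41.25] [0.5626 0.1991] [0.5629 0.1978]
[230.8156 245.9097] [210.   226.25  41.25  40.  ] [0.5161 0.2639] [0.5177 0.2609]
[307.4943 263.0144] [287.5  243.75  41.25  40.  ] [0.5072 0.2089] [0.509  0.2073]
[294.6542 333.0187] [276.25 312.5   38.75  38.75] [0.4522 0.2183] [0.4554 0.2165]
[476.6082 340.7719] [456.25 322.5   47.5   45.  ] [0.4549 0.0793] [0.458  0.0811]
```

Run:
```python
from h import *
o=ctrl.get_obs()
print(move(o["tool_rot"],o["tcp_pos"],tool(0,0),[.615,.015,.22]))
```

```text
(array([  3.9427,  13.5349, -10.7754]), array([3.5261, 0.2426, 0.0575]))
```

Call:
play_rows(
  rows=[
    [[0, 6, -5], [3.5, 0.2, 0], 6.5],
    [[3.9, 13.5, -10.8], [3.5, 0.2, 0], 6.5],
    [[3.9, 13.5, -10.8], [3.5, 0.2, 0], 6.5],
    [[3.9, 13.5, -10.8], [3.5, 0.2, 0], 6.5],
    [[3.9, 13.5, -10.8], [3.5, 0.2, 0], 6.5],
  ],
)

```text
time: 15.5
tcp_pos: [0.6161, 0.0123, 0.2205]
tool_rot: [[-0.001, -0.005, -1.0], [-0.001, -1.0, 0.005], [-1.0, 0.001, 0.001]]
force: [-0.2, 0.1, 0.6]
gripper_width: 0.0651
```

Run:
```python
from h import *
o=ctrl.get_obs();i=ctrl.camera_info("wrist");im=ctrl.camera("wrist").astype(int)
print(o["q"],o["tcp_pos"],move(o["tool_rot"],o["tcp_pos"],tool(0,0),[.615,.015,.119]))
np.savez("wD.npz",im=im,**i)
m=((im[:,:,0]>170)&(im[:,:,1]<70)&(im[:,:,2]<70)).astype(np.uint8)
n,l,s,c=cv2.connectedComponentsWithStats(m)
for k in range(1,n):
    if s[k,4]>200: print(c[k],s[k], w(i,[c[k]],.128)[0,:2])
print("expected top centre",px(i,[.615,.015,.128]))
```

```text
[-0.7972  0.5347  1.0367  1.7121 -0.4926  1.1834 -1.2045] [0.6161 0.0123 0.2205] (array([10.1472, -0.2772,  0.1064]), array([-0.3087,  0.0332, -0.0382]))
[502.9728 161.3012] [ 478  143   50   39 1361] [ 0.6763 -0.1275]
[311.2947 239.6663] [296 219  31  40 923] [0.6167 0.015 ]
[106.3226 283.3768] [ 91 273  34  19 499] [0.5805 0.1832]
[275.3109 376.1279] [257 363  38  24 743] [0.4902 0.0483]
expected top centre [[311.311  241.7835]]
```

Call:
play_rows(
  rows=[
    [[4, -0.3, 0], [-0.3, 0, 0], 6.5],
    [[7.5, -0.3, 0], [-0.3, 0, 0], 6.5],
    [[10.1, -0.3, 0], [-0.3, 0, 0], 6.5],
    [[10.1, -0.3, 0], [-0.3, 0, 0], 6.5],
    [[10.1, -0.3, 0], [-0.3, 0, 0], 2],
    [[10.1, -0.3, 0], [-0.3, 0, 0], 2],
    [[10.1, -0.3, 0], [-0.3, 0, 0], 2],
    [[10.1, -0.3, 0], [-0.3, 0, 0], 2],
    [[10.1, -0.3, 0], [-0.3, 0, 0], 2],
    [[10.1, -0.3, 0], [-0.3, 0, 0], 2],
  ],
)

```text
time: 16.8
tcp_pos: [0.616, 0.0171, 0.1196]
tool_rot: [[-0.0, 0.003, -1.0], [0.0, -1.0, -0.003], [-1.0, -0.0, 0.0]]
force: [-0.5, 1.0, 0.6]
gripper_width: 0.0213
```

Run:
```python
from h import *
im=ctrl.camera("wrist");o=ctrl.get_obs();print(o["gripper_width"],o["tcp_pos"],o["force"])
s=ctrl.camera("scene")
c=np.hstack([cv2.resize(im,(400,400)),cv2.resize(s[150:330,270:450],(400,400))])
cv2.imwrite("pics/p3.png",c[:,:,::-1])
```

```text
0.020855893907157457 [0.6159 0.0171 0.1195] [-0.4    -0.1642 -0.5687]
```

View pics/p3.png

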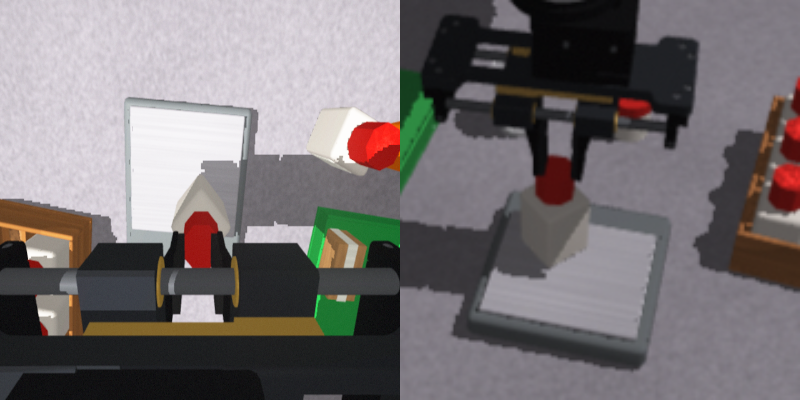

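Call:
play_rows(
  rows=[
    [[0, 0, 0], [0, 0, 0], 2],
    [[0, 0, 0], [0, 0, 0], 2],
  ],
)

```text
time: 17.15
tcp_pos: [0.616, 0.0172, 0.1196]
tool_rot: [[-0.0, 0.003, -1.0], [0.0, -1.0, -0.003], [-1.0, -0.0, 0.0]]
force: [-0.3, -0.2, -0.5]
gripper_width: 0.0199
```

Run:
```python
from h import *
im=ctrl.camera("wrist");o=ctrl.get_obs();print(o["gripper_width"],o["tcp_pos"],o["force"])
s=ctrl.camera("scene")
c=np.hstack([cv2.resize(im[160:420,220:420],(400,520)),cv2.resize(s[170:270,300:400],(400,520),interpolation=2)])
cv2.imwrite("pics/p4.png",c[:,:,::-1])
```

```text
0.020198979050728323 [0.616  0.0172 0.1195] [-0.8493 -0.3447 -0.5115]
```

View pics/p4.png

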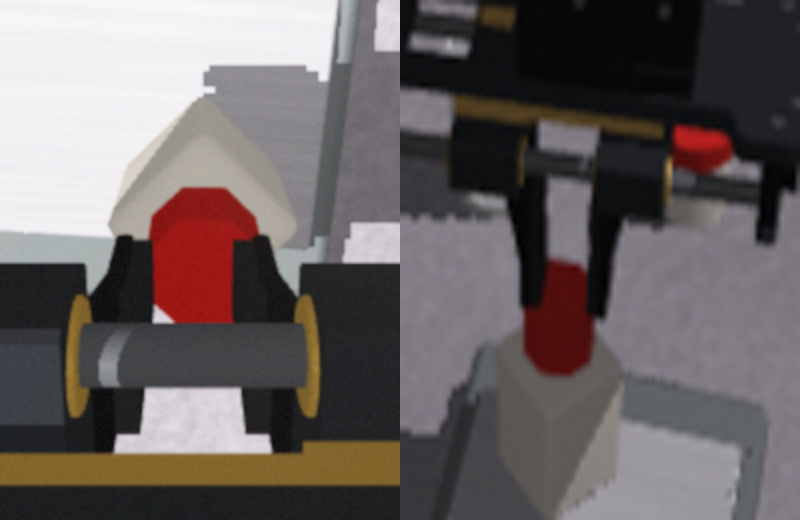

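Run:
```python
from h import *
S=ctrl.camera_info("scene");W=ctrl.camera_info("wrist");T=ctrl.camera_info("top")
z=lambda p:(p-[300,170])*[4,5.2]
zw=lambda p:(p-[220,160])*2
for n,P in(("tip L",[.616,.027+.004,.1056]),("tip R",[.616,.007-.004,.1056]),("captop front",[.631,.015,.128]),("captop",[.616,.015,.128]),("cap bottom front",[.631,.015,.102]),("base front corner",[.647,.015,.036])):
    print(n,"scene",z(px(S,P))[0].round(),"wrist",zw(px(W,P))[0].round())
im=ctrl.camera("top").astype(int)
# cap rays: wrist D image before descent vs scene now
d=dict(np.load("wD.npz"));
for h in(.10,.11,.12,.128): print(h,w(d,[(311.3,232)],h)[0,:2],w(S,[(300+562/4,170+268/5.2)],h)[0,:2])
```

```text
tip L scene [192. 344.] wrist [141. 238.]
tip R scene [130. 334.] wrist [238. 238.]
captop front scene [152. 324.] wrist [197. 217.]
captop scene [157. 293.] wrist [197. 272.]
cap bottom front scene [151. 377.] wrist [197. 184.]
base front corner scene [144. 533.] wrist [196.  87.]
0.1 [0.6155 0.0153] [0.5448 0.1951]
0.11 [0.6182 0.0152] [0.5553 0.1933]
0.12 [0.6209 0.015 ] [0.5657 0.1916]
0.128 [0.623  0.0149] [0.5741 0.1902]
```

The fingers closed to 20 mm over a 30 mm cap. Both views put the tips at z≈0.13, just above the cap top, so the real tips stand about 24 mm higher than `tip_extent` says. I'll open and descend in steps, watching the force.

Call:
play_rows(
  rows=[
    [[0, -0.1, 0], [0, 0, 0], 6],
    [[0, -0.1, 0], [0, 0, 0], 6],
    [[0, -0.1, 0], [0, 0, 0], 6],
    [[0, -0.1, 0], [0, 0, 0], 6],
    [[0, -0.1, 0], [0, 0, 0], 6],
    [[0.4, 0, 0], [0, 0, 0], 6],
    [[0.8, 0, 0], [0, 0, 0], 6],
    [[1.0, 0, 0], [0, 0, 0], 6],
    [[1.0, 0, 0], [0, 0, 0], 6],
  ],
)

```text
time: 18.42
tcp_pos: [0.6158, 0.0172, 0.1093]
tool_rot: [[-0.001, 0.003, -1.0], [0.0, -1.0, -0.003], [-1.0, -0.0, 0.001]]
force: [-0.3, -0.0, 0.6]
gripper_width: 0.0597
```

Call:
play_rows(
  rows=[
    [[0.4, 0.1, 0], [0, 0, 0], 6],
    [[0.8, 0.1, 0], [0, 0, 0], 6],
    [[0.8, 0.1, 0], [0, 0, 0], 6],
  ],
)

```text
time: 18.8
tcp_pos: [0.6157, 0.0162, 0.1011]
tool_rot: [[-0.001, 0.003, -1.0], [0.0, -1.0, -0.003], [-1.0, -0.0, 0.001]]
force: [0.7, -0.2, 1.0]
gripper_width: 0.06
```

Call:
play_rows(
  rows=[
    [[0, 0, 0], [0, 0, 0], 2.2],
    [[0, 0, 0], [0, 0, 0], 2.2],
    [[0, 0, 0], [0, 0, 0], 2.2],
    [[0, 0, 0], [0, 0, 0], 2.2],
    [[0, 0, 0], [0, 0, 0], 2.2],
    [[0, 0, 0], [0, 0, 0], 2.2],
  ],
  grip_force=25,
)

```text
time: 19.55
tcp_pos: [0.616, 0.0159, 0.1016]
tool_rot: [[0.0, 0.003, -1.0], [-0.0, -1.0, -0.003], [-1.0, 0.0, -0.0]]
force: [0.5, -0.7, 0.3]
gripper_width: 0.0299
```

Call:
play_rows(
  rows=[
    [[-1, 0, 0], [0, 0, 0], 2.2],
    [[-4, 0, 0], [0, 0, 0], 2.2],
    [[-8, 0, 0], [0, 0, 0], 2.2],
    [[-12, 0, 0], [0, 0, 0], 2.2],
    [[-12, 0, 0], [0, 0, 0], 2.2],
  ],
)

```text
time: 20.18
tcp_pos: [0.6179, 0.0156, 0.2251]
tool_rot: [[0.006, 0.003, -1.0], [0.001, -1.0, -0.003], [-1.0, -0.001, -0.006]]
force: [-0.1, 0.4, -2.0]
gripper_width: 0.0299
```

Run:
```python
from h import *
o=ctrl.get_obs();print(o["q"],o["gripper_width"],o["force"],o["tcp_pos"])
print(move(o["tool_rot"],o["tcp_pos"],tool(36,0),[.571,.262,.215]))
```

```text
[-0.8042  0.5292  1.0391  1.7076 -0.4911  1.1849 -1.2037] 0.029895117562743035 [-0.0818  0.4172 -1.9528] [0.6179 0.0156 0.2251]
(array([  1.0063, -24.6476,   4.6212]), array([-35.8332,  -0.3652,  -0.0589]))
```

Call:
play_rows(
  rows=[
    [[0, -4, 1], [-7, 0, 0], 2.2],
    [[0, -9, 2], [-15, 0, 0], 2.2],
    [[0, -14, 3], [-22, 0, 0], 2.2],
    [[0, -19, 4], [-29, 0, 0], 2.2],
    [[0.5, -24.6, 4.6], [-35.8, -0.3, 0], 2.2],
    [[1, -24.6, 4.6], [-35.8, -0.3, 0], 2.2],
    [[1, -24.6, 4.6], [-35.8, -0.3, 0], 2.2],
    [[1, -24.6, 4.6], [-35.8, -0.3, 0], 2.2],
  ],
)

```text
time: 21.18
tcp_pos: [0.5695, 0.26, 0.2115]
tool_rot: [[-0.005, 0.585, -0.811], [-0.002, -0.811, -0.585], [-1.0, -0.001, 0.006]]
force: [0.1, -0.8, -1.5]
gripper_width: 0.0296
```

Run:
```python
from h import *
o=ctrl.get_obs();print(o["q"],o["gripper_width"],o["force"],o["tcp_pos"])
print(move(o["tool_rot"],o["tcp_pos"],tool(36,0),[.571,.262,.12]))
i=ctrl.camera_info("wrist");im=ctrl.camera("wrist");t=ctrl.camera("top")
np.savez("wE.npz",im=im,**i)
c=np.hstack([cv2.resize(im,(400,300)),cv2.resize(t[200:380,100:340],(400,300))])
cv2.imwrite("pics/p5.png",c[:,:,::-1])
```

```text
[-1.0991  0.5027  0.8687  1.6906 -0.4141  1.1498 -1.0624] 0.029605238337036096 [ 0.1056 -0.7641 -1.5167] [0.5695 0.26   0.2115]
(array([ 9.1484, -0.0664, -0.2939]), array([-0.2229,  0.3245,  0.0709]))
```

View pics/p5.png

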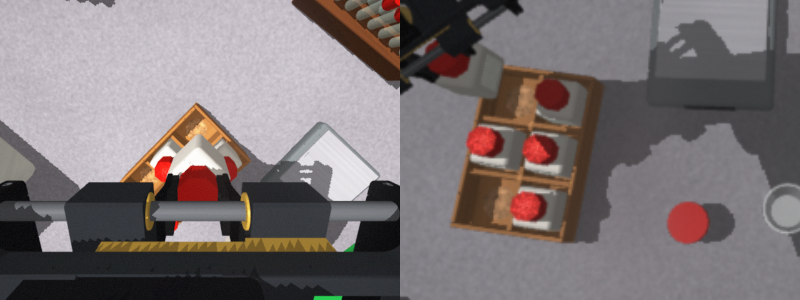

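Run:
```python
from h import *
d=dict(np.load("wE.npz"));im=d.pop("im")
print(px(d,[.6072,.289,.05]), px(d,[.571,.262,.005]), w(d,[(312,166)],.05))
g=cv2.cvtColor(im.astype(np.uint8),cv2.COLOR_RGB2HSV)
m=((g[:,:,0]>5)&(g[:,:,0]<22)&(g[:,:,1]>90)&(g[:,:,2]>60)).astype(np.uint8);m[260:]=0;m[:,:180]=0;m[:,410:]=0
n,l,s,c=cv2.connectedComponentsWithStats(m);k=1+np.argmax(s[1:,4]);ys,xs=np.nonzero(l==k)
j=np.argmin(ys);print(xs[j],ys[j],w(d,[(xs[j],ys[j])],.05))
```

```text
[[313.853  169.7742]] [[314.8867 207.7008]] [[0.609  0.2924 0.05  ]]
314 164 [[0.6116 0.292  0.05  ]]
```

Call:
play_rows(
  rows=[
    [[0, -0.1, -0.4], [-0.2, 0.3, 0], 2.2],
    [[3, -0.1, -0.4], [-0.2, 0.3, 0], 2.2],
    [[6, -0.1, -0.4], [-0.2, 0.3, 0], 2.2],
    [[8, -0.1, -0.4], [-0.2, 0.3, 0], 2.2],
    [[8, -0.1, -0.4], [-0.2, 0.3, 0], 2.2],
  ],
)

```text
time: 21.9
tcp_pos: [0.5708, 0.2648, 0.1303]
tool_rot: [[-0.003, 0.59, -0.807], [0.0, -0.807, -0.59], [-1.0, -0.002, 0.002]]
force: [0.6, 0.7, -2.0]
gripper_width: 0.0296
```

Run:
```python
from h import *
o=ctrl.get_obs();print(o["q"],o["gripper_width"],o["force"],o["tcp_pos"])
print(move(o["tool_rot"],o["tcp_pos"],tool(36,0),[.5725,.263,.0716]))
```

```text
[-1.0563  0.5867  0.8052  1.7647 -0.4935  1.007  -1.0011] 0.029598568526318154 [ 0.5536  0.7289 -1.9784] [0.5708 0.2648 0.1303]
(array([ 5.8724,  0.2576, -0.0494]), array([0.1504, 0.1334, 0.1188]))
```

Call:
play_rows(
  rows=[
    [[1, 0.2, 0], [0.1, 0.1, 0.1], 2.2],
    [[2, 0.2, 0], [0.1, 0.1, 0.1], 2.2],
    [[3.5, 0.2, 0], [0.1, 0.1, 0.1], 2.2],
    [[4.7, 0.2, 0], [0.1, 0.1, 0.1], 2.2],
    [[5.4, 0.2, 0], [0.1, 0.1, 0.1], 2.2],
    [[5.4, 0.2, 0], [0.1, 0.1, 0.1], 2.2],
  ],
)

```text
time: 22.65
tcp_pos: [0.5723, 0.2634, 0.0769]
tool_rot: [[0.001, 0.589, -0.808], [0.001, -0.808, -0.589], [-1.0, -0.0, -0.001]]
force: [-0.5, -0.5, -2.1]
gripper_width: 0.0299
```

Call:
play_rows(
  rows=[
    [[0.2, 0, 0], [0, 0, 0], 2.2],
    [[0.4, 0, 0], [0, 0, 0], 2.2],
    [[0.55, 0, 0], [0, 0, 0], 2.2],
    [[0.65, 0, 0], [0, 0, 0], 2.2],
    [[0.65, 0, 0], [0, 0, 0], 2.2],
  ],
)

```text
time: 23.28
tcp_pos: [0.5726, 0.2635, 0.071]
tool_rot: [[0.002, 0.589, -0.808], [0.001, -0.808, -0.589], [-1.0, -0.0, -0.002]]
force: [0.7, -0.1, -2.4]
gripper_width: 0.0298
```

Call:
play_rows(
  rows=[
    [[0.1, 0, 0], [0, 0, 0], 2.2],
    [[0.2, 0, 0], [0, 0, 0], 2.2],
    [[0.2, 0, 0], [0, 0, 0], 2.2],
  ],
)

```text
time: 23.65
tcp_pos: [0.5735, 0.2637, 0.0704]
tool_rot: [[0.003, 0.589, -0.808], [0.002, -0.808, -0.589], [-1.0, -0.0, -0.004]]
force: [-0.6, -0.4, 6.2]
gripper_width: 0.0295
```

Call:
play_rows(
  rows=[
    [[-0.15, 0, 0], [0, 0, 0], 2.8],
    [[-0.15, 0, 0], [0, 0, 0], 4.4],
    [[-0.15, 0, 0], [0, 0, 0], 4.4],
    [[-0.15, 0, 0], [0, 0, 0], 4.4],
    [[-0.15, 0, 0], [0, 0, 0], 4.4],
    [[-2, 0, 0], [0, 0, 0], 4.4],
    [[-4, 0, 0], [0, 0, 0], 4.4],
    [[-10, 0, 0], [0, 0, 0], 4.4],
    [[-15, 0, 0], [0, 0, 0], 4.4],
    [[-15, 0, 0], [0, 0, 0], 4.4],
  ],
)

```text
time: 24.9
tcp_pos: [0.5756, 0.2635, 0.2255]
tool_rot: [[0.011, 0.588, -0.809], [0.007, -0.809, -0.588], [-1.0, 0.001, -0.013]]
force: [-0.8, -0.1, 0.2]
gripper_width: 0.0438
```

Run:
```python
from h import *
o=ctrl.get_obs();print(o["q"],o["gripper_width"])
# look pose for B (cap ~ .672,-.151): camera ahead of TCP
print(move(o["tool_rot"],o["tcp_pos"],tool(0,0),[.65,-.15,.22]))
```

```text
[-1.1047  0.4924  0.8772  1.6719 -0.4113  1.1588 -1.064 ] 0.043821515790898206
(array([ 0.3574, 37.8127, 18.3173]), array([36.032 , -0.7333,  0.1638]))
```

Call:
play_rows(
  rows=[
    [[0, 5, 2.5], [7, 0, 0], 6],
    [[0, 10, 5], [14, 0, 0], 6],
    [[0, 16, 8], [21, 0, 0], 6],
    [[0, 22, 11], [28, 0, 0], 6],
    [[0.4, 30, 15], [36, -0.7, 0.2], 6],
    [[0.4, 37.8, 18.3], [36, -0.7, 0.2], 6],
    [[0.4, 37.8, 18.3], [36, -0.7, 0.2], 6],
    [[0.4, 37.8, 18.3], [36, -0.7, 0.2], 6],
    [[0.4, 37.8, 18.3], [36, -0.7, 0.2], 6],
  ],
)

```text
time: 26.02
tcp_pos: [0.6468, -0.1495, 0.2146]
tool_rot: [[-0.009, 0.001, -1.0], [-0.005, -1.0, -0.001], [-1.0, 0.005, 0.009]]
force: [1.2, 1.0, -0.6]
gripper_width: 0.0601
```

Run:
```python
from h import *
o=ctrl.get_obs();i=ctrl.camera_info("wrist");im=ctrl.camera("wrist");t=ctrl.camera("top")
np.savez("wF.npz",im=im,**i);print(o["q"],o["tcp_pos"])
g=px(i,[.66,-.151,.05])[0].astype(int);print(g)
a=max(0,g[0]-100);b=max(0,g[1]-120);print(a,b)
c=np.hstack([cv2.resize(im[b:b+200,a:a+200],(500,500),interpolation=2),cv2.resize(t[220:360,120:220],(300,420))[:, :].repeat(1,0) if 0 else cv2.copyMakeBorder(cv2.resize(t[220:360,120:220],(300,420)),0,80,0,0,0)])
cv2.imwrite("pics/p6.png",c[:,:,::-1])
```

```text
[-0.4669  0.6186  0.9879  1.5938 -0.5306  1.2309 -0.9498] [ 0.6468 -0.1495  0.2146]
[315 205]
215 85
```

View pics/p6.png

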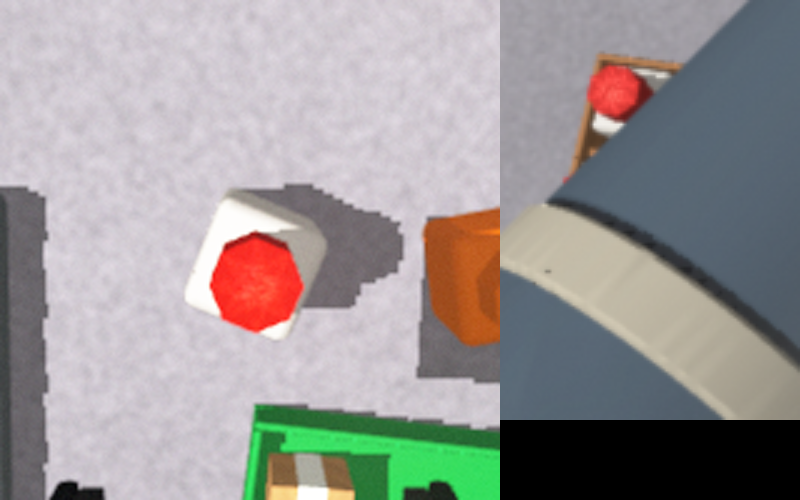

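The view shows bottle A's cap in its cell. It also shows bottle B in full, with body corners (230,188), (327,240), (280,338) and (185,298), and its cap at (257,283) in the crop.

Run:
```python
from h import *
d=dict(np.load("wF.npz"));im=d.pop("im").astype(int)
f=lambda q:np.array(q)/2.5+[215,85]
P=w(d,f([(230,188),(327,240),(280,338),(185,298)]),.062)[:,:2]
e=P-np.roll(P,-1,0);print(P,np.linalg.norm(e,axis=1),np.degrees(np.arctan2(e[:,1],e[:,0]))%90,P.mean(0))
m=((im[:,:,0]>170)&(im[:,:,1]<70)&(im[:,:,2]<70)).astype(np.uint8);m[:,:280]=0;m[:,360:]=0;m[:150]=0;m[240:]=0
M=cv2.moments(m,True);cc=(M["m10"]/M["m00"],M["m01"]/M["m00"]);print(cc,w(d,[cc],.092),w(d,[cc],.088))
```

```text
[[ 0.7037 -0.143 ]
 [ 0.685  -0.1786]
 [ 0.6479 -0.1616]
 [ 0.6634 -0.1258]] [0.0403 0.0408 0.039  0.0439] [62.2838 65.408  66.6739 66.9295] [ 0.675  -0.1523]
(316.76490825688074, 197.920871559633) [[ 0.6746 -0.1517  0.092 ]] [[ 0.6739 -0.1517  0.088 ]]
```

Run:
```python
from h import *
o=ctrl.get_obs();R=tool(20.5,0)
print(move(o["tool_rot"],o["tcp_pos"],R,[.675,-.152,.13]),R.T@[.01,0,0],R.T@[0,.01,0])
```

```text
(array([ 8.4209,  0.4144, -2.8458]), array([-20.269 ,   0.5604,  -0.1557])) [ 0.      0.0035 -0.0094] [ 0.     -0.0094 -0.0035]
```

Call:
play_rows(
  rows=[
    [[2, 0.4, -2.8], [-10, 0.6, 0], 6],
    [[5, 0.4, -2.8], [-20.3, 0.6, -0.2], 6],
    [[8.4, 0.4, -2.8], [-20.3, 0.6, -0.2], 6],
    [[8.4, 0.4, -2.8], [-20.3, 0.6, -0.2], 6],
    [[8.4, 0.4, -2.8], [-20.3, 0.6, -0.2], 6],
  ],
)

```text
time: 26.75
tcp_pos: [0.6752, -0.1535, 0.1318]
tool_rot: [[0.003, 0.35, -0.937], [-0.001, -0.937, -0.35], [-1.0, 0.002, -0.002]]
force: [0.0, -0.2, 0.9]
gripper_width: 0.0597
```

Run:
```python
from h import *
o=ctrl.get_obs();R=tool(20.5,0);print(o["q"])
print(move(o["tool_rot"],o["tcp_pos"],R,[.675,-.152,.066]))
```

```text
[-0.3584  0.6935  0.8258  1.6064 -0.5586  1.0896 -0.5968]
(array([ 6.5829, -0.1596, -0.0173]), array([-0.0365, -0.1187, -0.1059]))
```

Call:
play_rows(
  rows=[
    [[3, -0.1, 0], [0, -0.1, -0.1], 6],
    [[5, -0.1, 0], [0, -0.1, -0.1], 6],
    [[6.6, -0.1, 0], [0, -0.1, -0.1], 6],
    [[6.6, -0.1, 0], [0, -0.1, -0.1], 6],
    [[6.6, -0.1, 0], [0, -0.1, -0.1], 2.2],
    [[6.6, -0.1, 0], [0, -0.1, -0.1], 2.2],
    [[6.6, -0.1, 0], [0, -0.1, -0.1], 2.2],
    [[6.6, -0.1, 0], [0, -0.1, -0.1], 2.2],
    [[6.6, -0.1, 0], [0, -0.1, -0.1], 2.2],
    [[6.6, -0.1, 0], [0, -0.1, -0.1], 2.2],
  ],
)

```text
time: 28.0
tcp_pos: [0.6742, -0.1533, 0.0648]
tool_rot: [[-0.001, 0.348, -0.937], [0.001, -0.937, -0.348], [-1.0, -0.001, 0.001]]
force: [-0.3, -0.3, 2.2]
gripper_width: 0.0298
```

Call:
play_rows(
  rows=[
    [[-1, 0, 0], [0, 0, 0], 2.2],
    [[-5, 0, 0], [0, 0, 0], 2.2],
    [[-10, 0, 0], [0, 0, 0], 2.2],
    [[-16, 0, 0], [0, 0, 0], 2.2],
    [[-16, 0, 0], [0, 0, 0], 2.2],
  ],
)

```text
time: 28.62
tcp_pos: [0.6767, -0.1559, 0.2308]
tool_rot: [[0.009, 0.347, -0.938], [-0.003, -0.938, -0.347], [-1.0, 0.006, -0.008]]
force: [0.1, -1.1, -2.2]
gripper_width: 0.0294
```

Run:
```python
from h import *
o=ctrl.get_obs();print(o["q"],o["gripper_width"],o["force"])
print(move(o["tool_rot"],o["tcp_pos"],tool(36,0),[.4505,.2815,.225]))
```

```text
[-0.3862  0.6096  0.8871  1.5063 -0.4882  1.2487 -0.6518] 0.02936602144605429 [ 0.109  -1.0742 -2.1718]
(array([  0.2627, -48.878 ,   6.0158]), array([-15.6737,  -0.3908,  -0.3736]))
```

Call:
play_rows(
  rows=[
    [[0, -6, 0.7], [-2, 0, 0], 2.2],
    [[0, -12, 1.5], [-4, 0, 0], 2.2],
    [[0, -18, 2.2], [-6, 0, 0], 2.2],
    [[0, -24, 3], [-8, 0, 0], 2.2],
    [[0, -30, 3.7], [-10, 0, 0], 2.2],
    [[0, -36, 4.5], [-12, 0, 0], 2.2],
    [[0, -42, 5.2], [-14, -0.2, -0.2], 2.2],
    [[0.3, -48.9, 6], [-15.7, -0.4, -0.4], 2.2],
    [[0.3, -48.9, 6], [-15.7, -0.4, -0.4], 2.2],
    [[0.3, -48.9, 6], [-15.7, -0.4, -0.4], 2.2],
  ],
)

```text
time: 29.88
tcp_pos: [0.4472, 0.2837, 0.2213]
tool_rot: [[-0.011, 0.589, -0.808], [0.002, -0.808, -0.589], [-1.0, -0.008, 0.008]]
force: [-0.1, 0.5, -1.6]
gripper_width: 0.0297
```

Run:
```python
from h import *
o=ctrl.get_obs();print(o["q"],o["gripper_width"],o["force"],o["tcp_pos"])
print(move(o["tool_rot"],o["tcp_pos"],tool(36,0),[.4505,.2815,.14]))
i=ctrl.camera_info("wrist");im=ctrl.camera("wrist");np.savez("wG.npz",im=im,**i)
print(px(i,[[.61,.2905,.05],[.4505,.2815,.14-.065]]))
t=ctrl.camera("top")
c=np.hstack([cv2.resize(im[60:360,140:500],(480,400)),cv2.resize(t[220:360,110:222],(320,400))])
cv2.imwrite("pics/p7.png",c[:,:,::-1])
```

```text
[-1.3539  0.2984  0.8887  1.8978 -0.2701  1.0774 -1.2952] 0.029738361710820654 [-0.076   0.5429 -1.6003] [0.4472 0.2837 0.2213]
(array([ 8.1296,  0.4348, -0.2031]), array([0.1183, 0.4684, 0.4713]))
[[418.3884  67.8792]
 [320.5197 221.0985]]
```

View pics/p7.png

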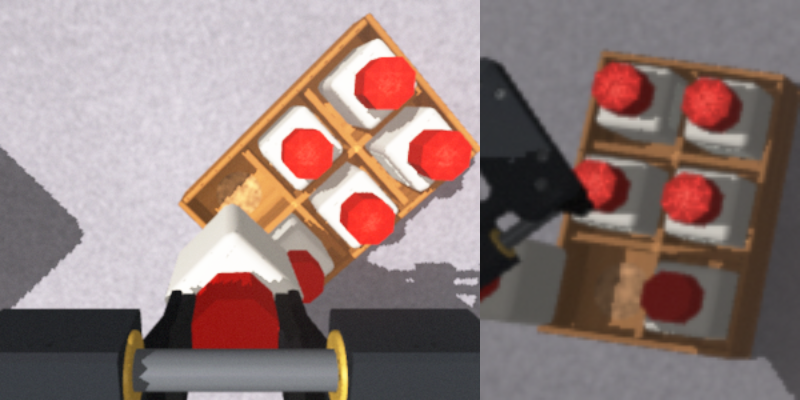

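Run:
```python
from h import *
d=dict(np.load("wG.npz"));d.pop("im")
P=w(d,np.array([(182,203),(368,15),(478,150)])*.75+[140,60],.05)[:,:2];e=P[1]-P[0]
a=np.arctan2(e[1],e[0]);print(P,np.linalg.norm(e),np.degrees(a),np.linalg.norm(P[2]-P[1]))
R=np.array([[np.cos(a),-np.sin(a)],[np.sin(a),np.cos(a)]])
mid=(P[0]+P[1])/2
c=mid+R@[-.061,-.033];print(c)
o=ctrl.get_obs()
print(move(o["tool_rot"],o["tcp_pos"],tool(36,0),[.451,.2815,.14]))
```

```text
[[0.427  0.3188]
 [0.6067 0.2904]
 [0.5859 0.1678]] 0.18194315432909305 -8.973431891785575 0.12435805673685366
[0.4514 0.2815]
(array([ 8.1842,  0.2536, -0.2293]), array([-0.1105,  0.407 ,  0.4682]))
```

Call:
play_rows(
  rows=[
    [[1, 0.3, -0.2], [0, 0.4, 0.5], 2.2],
    [[4, 0.3, -0.2], [0, 0.4, 0.5], 2.2],
    [[7, 0.3, -0.2], [0, 0.4, 0.5], 2.2],
    [[8.2, 0.3, -0.2], [0, 0.4, 0.5], 2.2],
    [[8.2, 0.3, -0.2], [0, 0.4, 0.5], 2.2],
  ],
)

```text
time: 30.6
tcp_pos: [0.4504, 0.282, 0.1394]
tool_rot: [[-0.001, 0.587, -0.809], [-0.001, -0.809, -0.587], [-1.0, 0.0, 0.001]]
force: [0.7, -0.5, -1.4]
gripper_width: 0.03
```

Run:
```python
from h import *
o=ctrl.get_obs();print(o["q"],o["force"])
print(move(o["tool_rot"],o["tcp_pos"],tool(36,0),[.451,.2815,.0698]))
```

```text
[-1.2802  0.4057  0.8255  1.9867 -0.3761  0.9079 -1.2011] [ 0.6792 -0.4923 -1.4313]
(array([ 6.9641,  0.0734, -0.0203]), array([-0.0219,  0.0598, -0.0252]))
```

Call:
play_rows(
  rows=[
    [[1.2, 0.1, 0], [0, 0, 0], 2.2],
    [[2.4, 0.1, 0], [0, 0, 0], 2.2],
    [[3.6, 0.1, 0], [0, 0, 0], 2.2],
    [[4.8, 0.1, 0], [0, 0, 0], 2.2],
    [[5.8, 0.1, 0], [0, 0, 0], 2.2],
    [[6.4, 0.1, 0], [0, 0, 0], 2.2],
    [[6.8, 0.1, 0], [0, 0, 0], 2.2],
    [[6.8, 0.1, 0], [0, 0, 0], 2.2],
  ],
)

```text
time: 31.6
tcp_pos: [0.4509, 0.2822, 0.0719]
tool_rot: [[0.0, 0.589, -0.808], [0.0, -0.808, -0.589], [-1.0, -0.0, -0.0]]
force: [-0.0, -0.2, -0.6]
gripper_width: 0.0298
```

Call:
play_rows(
  rows=[
    [[0.1, 0, 0], [0, 0, 0], 2.2],
    [[0.2, 0, 0], [0, 0, 0], 2.2],
    [[0.3, 0, 0], [0, 0, 0], 2.2],
    [[0.3, 0, 0], [0, 0, 0], 2.2],
  ],
)

```text
time: 32.1
tcp_pos: [0.4513, 0.2826, 0.0696]
tool_rot: [[0.001, 0.589, -0.808], [0.001, -0.808, -0.589], [-1.0, -0.001, -0.001]]
force: [0.4, 0.4, 5.1]
gripper_width: 0.0293
```

Contact with the floor at the expected height (0.0696 against 0.0698); release and rise.

Call:
play_rows(
  rows=[
    [[-0.15, 0, 0], [0, 0, 0], 2.8],
    [[-0.15, 0, 0], [0, 0, 0], 4.4],
    [[-0.15, 0, 0], [0, 0, 0], 4.4],
    [[-0.15, 0, 0], [0, 0, 0], 4.4],
    [[-0.15, 0, 0], [0, 0, 0], 4.4],
    [[-2, 0, 0], [0, 0, 0], 4.4],
    [[-4, 0, 0], [0, 0, 0], 4.4],
    [[-10, 0, 0], [0, 0, 0], 4.4],
    [[-16, 0, 0], [0, 0, 0], 4.4],
    [[-16, 0, 0], [0, 0, 0], 4.4],
  ],
)

```text
time: 33.35
tcp_pos: [0.4542, 0.2832, 0.2347]
tool_rot: [[0.008, 0.588, -0.809], [0.008, -0.809, -0.588], [-1.0, -0.002, -0.011]]
force: [-1.2, -0.7, -1.0]
gripper_width: 0.0442
```

Call:
play_rows(
  rows=[
    [[0, 6, -2], [0, 0, 0], 4.4],
    [[0, 12, -3], [0, 0, 0], 4.4],
    [[0, 18, -4], [0, 0, 0], 4.4],
    [[0, 24, -4], [0, 0, 0], 4.4],
    [[0, 24, -4], [0, 0, 0], 4.4],
    [[0, 24, -4], [0, 0, 0], 4.4],
  ],
)

```text
time: 34.1
tcp_pos: [0.6239, 0.1118, 0.2286]
tool_rot: [[-0.001, 0.588, -0.809], [0.001, -0.809, -0.588], [-1.0, -0.001, 0.001]]
force: [-0.7, 0.3, 0.2]
gripper_width: 0.0438
```

Run:
```python
from h import *
i=ctrl.camera_info("top");t=ctrl.camera("top").astype(int);S=ctrl.camera_info("scene");s=ctrl.camera("scene").astype(int)
np.savez("end.npz",t=t,s=s);o=ctrl.get_obs();print(o["tcp_pos"],o["force"])
for n,im,inf in(("top",t,i),("scene",s,S)):
  m=((im[:,:,0]>120)&(im[:,:,1]<60)&(im[:,:,2]<60)).astype(np.uint8)
  k,l,st,c=cv2.connectedComponentsWithStats(m)
  for j in range(1,k):
    P=w(inf,[c[j]],.09)[0]
    if st[j,4]>60 and .38<P[0]<.65 and .14<P[1]<.34: print(n,c[j],st[j,2:],P[:2])
cv2.imwrite("pics/end.png",np.hstack([cv2.resize(t[190:370,100:300].astype(np.uint8),(400,400)),cv2.resize(s[150:310,380:540].astype(np.uint8),(400,400))])[:,:,::-1])
```

```text
[0.6236 0.1138 0.2286] [ 0.2956 -0.4074 -0.4294]
top [158.3514 250.0631] [ 17  18 111] [0.5725 0.2615]
top [190.1532 255.7387] [ 17  17 111] [0.5604 0.2031]
scene [455.4444 188.7607] [ 15  11 117] [0.4328 0.2268]
scene [486.208 195.032] [ 15  11 125] [0.4422 0.2871]
scene [451.05 208.05] [ 16  13 140] [0.4929 0.2171]
scene [483.6443 215.3221] [ 17  13 149] [0.5032 0.2782]
scene [446.0949 229.7532] [ 17  13 158] [0.5545 0.2071]
scene [478.5432 238.2593] [ 18  13 162] [0.5666 0.2652]
```

```bash
python3 -c "
from bench import ctrl
print(ctrl.close_job(), ctrl.get_obs()['time'])"
```

```text
the job is handed in; nothing more can be done
the job is handed in; nothing more can be done
```

The job is handed in at about 34 s of the 72 s allowed. The fallen bottle was weighed, and both loose bottles are in the two free crate cells.

**What I did**
- I gripped the fallen bottle by its body in the tray and turned it upright. I lowered it onto the pan until it touched, released it, and left it standing there for about 4 s.
- I then took it by the cap from above and set it down on the floor of the far free cell.
- I moved the second bottle by its cap into the near free cell in the same way.

**Last checks**
- Each bottle met the crate floor at the expected height, with 5–6 N of contact, before I released it.
- In the final scene picture the six caps form a regular 3 × 2 grid, with the two new caps in line with the stored ones.
- The arm ended clear of everything, about 0.23 m up, with no force on it.

**What failed or disagreed**
- **First tray grasp:** it missed because I lifted before the slow fingers had closed. The bottle had not moved, so I repeated it.
- **First cap grasp:** the fingers closed on nothing. They appear to end about 24 mm higher than `tip_extent` says, so I went lower by small steps.
- **Final top view:** it found only two of the six caps, with both new-bottle findings resting mainly on the scene view.
- **Picture limit:** the last picture could not be viewed (limit of 12 reached), so the final check is by numbers only. I did not measure the jars, carton or beaker again at the end.

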